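Release the left-hand wheel nut of a lens edger with its pin key

ROBOT

A 6-joint arm with a two-finger parallel gripper is mounted at the origin on the work surface. World frame = base frame: x ahead of the robot, y to its left, z up, the work surface at z = 0. Lengths are in mm, angles in rad, forces in N, time in s.
With the tool pointing down it reaches from about 350 to 875 mm from the base axis. Payload 4.2 kg.
Tool frame: the origin (TCP) lies midway between the tips of the shut fingers; the grasp point (between the pads) lies 19 mm behind it; z points along the fingers, y is the line along which they close (so a half turn about z gives the same grasp; the last joint's range is limited). The gripper opens to 85 mm and grips with 20 to 120 N. Pads are 22 mm wide; open, the fingers measure 114 mm over their backs; the gripper's body (76 mm by 85 mm) begins 54 mm behind the grasp point. The pads swing forward as they close: fully open they stand 13 mm farther back than shut.
Start: joints at [-0.842, 0.385, 0.008, 0, -1.194, -0.259], TCP at [282.954, -557.258, 231.312] pointing down, gripper open.
Joint ranges: [-3.14, 3.14], [-1.21, 2.06], [-1.07, 1.41], [-3.16, 2.05], [-2.99, -0.16], [-3.1, 3.1]. Speed limits (rad/s): [2.79, 2.79, 3.14, 3.14, 3.14, 3.14].

INTERFACE

Orientations are given as a unit quaternion [x, y, z, w].
In Python, from bench import read_state, get_image, job_done gives the robot as it stands.
- The arm moves only by the shell command python3 -m jog 'ROWS'. ROWS is JSON, a list of rows, each a list of 3 entries, a list of its own where there are three numbers: the shift along the world's x, y, z scaled (see below), then the turn, a rotation vector about the world's x, y, z scaled (see below), then the gripper's target within -1 to 1 (shut at 1, half-way at 0, fully open at -1). In form: [[[x, y, z], [wx, wy, wz], claw], ...]. A call has 1 to 20 rows; each row is the pose to reach, as a shift and turn from the pose commanded when the call began; what a row does not reach only later rows make up. The controller multiplies each number of a shift by 10 cm and each number of a turn by 120 degrees. A row lasts 1/10 s, in which the tool goes at most 50 mm and 8.59 degrees, less where a joint would pass 70% of its speed; a pose out of reach is approached as far as the arm can. A call with a number of a shift or a turn outside -1 to 1 is refused whole. A call with a gripper value outside its range is refused whole. The fingers move at their own pace and stop on an object; the grip force is fixed at half the most. Time passes only in rows, so rows that repeat a pose let the fingers close. It gives the time, the measured TCP pose, the force, the opening and the grip force at its end, in the units of the state.
- read_state(): the state, without advancing time (a new reading comes with each control period).
- get_image(name): name is "scene" or "top"; returns a dict with "frame" (420x560x3 uint8, red, green, blue), "range_z" (420x560 float32, mm along the optical axis (not along the pixel's ray), 0 where there is no reading), "fx", "fy", "cx", "cy" (pixels), "distortion" ([k1, k2, p1, p2, k3] as OpenCV has them; the pictures are not rectified), "R" (3x3) and "t" (3): a world point X has camera coordinates R X + t. Camera axes: x right, y down, z forward; pixel columns grow to the right and rows downward; lengths in mm; the calibration is good to about 2 mm. A picture is of the moment at which its call begins.
- job_done(): hands the job in; it is judged then, once.
The state is a dict: "clock": time; "joints": joint angles; "joint_vel": joint speeds; "joint_efforts": joint torques, N m; "position": TCP position; "ee_rot": TCP orientation; "contact_force": force on the tool from outside, world axes, zero at the start; "wrist_torque": the same for the moment, N m; "gripper_width": finger opening in mm; "grasp_force": force on a finger pad.
Only numpy, scipy, OpenCV 4.12 (cv2) and the standard library are available. Lean on these libraries where they do the work, as an engineer would, in place of code of your own. Each camera call takes 0.05 s, during which the arm holds its last target. There are 200 camera calls.

TASK

Free the wheel of the lens edger: take the orange two-pin key from its blue rest, push its pins gently into the two holes of the wheel nut, and turn the nut clockwise (it is a left-hand thread, so clockwise unscrews) until its engraved white line points at the red line, and not past it. The nut climbs as it unscrews: keep the key fully home in it while you turn, leaning on it only lightly and never forcing it, and turn the nut with the key, not with the fingers. Then set the key back upright in its rest, pins in the slot, and leave the bottle, the spectacle case and the screwdriver where they are.

Things in the scene. Friction and masses are not known exactly. Their poses are not given: they have to be found in the camera images.
- edger: White bench lens edger, fixed. Origin on the table under the spindle axis, z up. Housing top 70 mm high, x -105 to +145, y +-95 mm. On it a fixed beige wheel (136 mm across, top at 84 mm) and a fixed aluminium disc (100 mm across, top at 88 mm). Open water tank, 114 mm high, at x +93 to +143 mm.
- release_line (a point): Middle of the red line (13 x 4 mm) on the aluminium disc, 42.5 mm from the spindle axis on the -x side of the edger, 88.5 mm above the table.
- spindle (a point): Point on the spindle axis, 131 mm above the table; axes as the edger's. The nut's top face lies near: 3 mm per rad of joint nut higher (lower while it is negative), and besides up to 10 mm higher or lower, because the packing under the nut differs from time to time and is not measured: find it by feel.
- nut (a joint): Steel wheel nut on the spindle: block 50 x 50 x 24 mm on a dark flange 70 mm across. Two holes, diameter 10, depth 24 mm, 15 mm either side of the axis, in line with the engraved white line. Value: rad, 0 = white line at the red line, growing clockwise seen from above (unscrews); starts -1.35 to -0.75. Rises 3 mm per rad; stiff (about 0.12 N m), stays where left; no stop at the red line.
- key: Two-pin key, about 180 g. Origin: centre of the underside of its steel disc (48 mm across, 8 mm thick), z up. Two round-ended pins, diameter 7 mm, reach 22 mm below it at x +-15 mm, y 0. Orange grip block above: 34 (x) x 26 (y) mm, z 8 to 58 mm. Fully home, the disc lies on the nut's top face; the pins have 0.1 rad of play either way. Same after a half turn.
- rest: Blue key rest, fixed. Origin on the table under its centre. Block 70 (x) x 59 mm, top 30 mm above the table, with a slot 44 (x) x 15 mm cut down to 4 mm above the table; foot 100 x 80 mm. The key's disc lies on the top with its pins in the slot, key and rest x axes parallel, either way round.
- bottle: Bystander: clear bottle with a blue cap, 38 mm across, 100 mm high; origin under its centre.
- case: Bystander: blue spectacle case, 150 (x) x 55 x 36 mm; origin under its centre.
- driver: Bystander: small screwdriver 130 mm long lying along its x axis; origin under its middle.
Not all that is in view belongs to the job. What is meant by the rest is not turquoise, and is the smaller of those in its own colour.

How it is judged:
By the outcome, as a careful person would: the job done as asked, in the order asked, and still so for the second after the job is handed in, with the robot touching nothing.
It also fails if it takes over 69 s, if anything falls off the work surface, if the arm or the gripper's body presses on something with over 40 N, if the wrist force passes 120 N, or if a joint passes its speed limit or range.

## Working session

There is one attempt and no reset: what is moved stays moved. The work goes in short steps, Python scripts to look and compute and a shell command to move; the robot and the scene stay as the last step left them, time stands still between calls to the robot, and variables do not carry over. Pictures are saved under pics/ and viewed, at most 10 in all, crops included, and the job is handed in when it is done.

```bash
mkdir -p pics; ls
python3 - <<'E'
from bench import *
import cv2,numpy as np
for n in("scene","top"):
    g=get_image(n); cv2.imwrite(f"pics/{n}0.png",g["frame"][:,:,::-1]); np.savez(f"{n}0.npz",**g)
    print(n,g["fx"],g["cx"],g["cy"],g["distortion"],-np.array(g["R"]).T@g["t"])
print(read_state())
E
```

```text
pics
scene 402.8105521276332 282.8515597554805 211.8135979738676 [-0.05683771  0.          0.          0.          0.        ] [1068.52185132 -154.73126357  860.76127558]
top 446.75963285829374 278.7389767995224 199.51376529363972 [-0.09247582  0.          0.          0.          0.        ] [ 441.12550665   27.84416125 1081.09700266]
{'clock': 0.1, 'joints': array([-8.42402598e-01,  3.85497226e-01,  6.76329200e-03, -4.10044358e-04,
       -1.19398559e+00, -2.58591346e-01]), 'joint_vel': array([-0.00074969, -0.00136043,  0.00451321,  0.00057155,  0.00333133,
        0.00123065]), 'joint_efforts': array([-5.57414623e-04, -3.93321562e+01,  1.88929009e+01,  4.19794187e+00,
       -2.57846725e-03, -2.77926162e-06]), 'position': array([ 282.71781782, -556.82562525,  230.324375  ]), 'ee_rot': array([-2.32673233e-01,  9.72554474e-01,  9.37135374e-04, -2.87685034e-04]), 'contact_force': array([-0.08000283,  0.17156842, -0.39638598]), 'wrist_torque': array([-0.02108681, -0.03406517, -0.02358302]), 'grasp_force': 0.0, 'gripper_width': 85.50126962294297}
```

View pics/scene0.png

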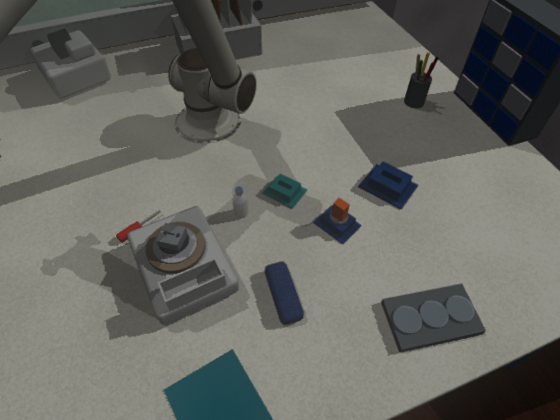

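View pics/top0.png

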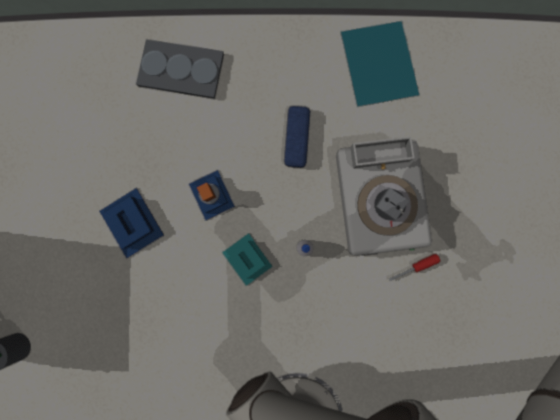

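The key sits in the small blue rest at top (208,193). The nut is at about (390,205), and the red line should be near (391,224). Next I'll measure these and enlarge both areas.

```bash
cat > h.py <<'E'
import numpy as np,cv2
def cloud(g):
    K=np.array([[g["fx"],0,g["cx"]],[0,g["fy"],g["cy"]],[0,0,1.]])
    v,u=np.mgrid[:420,:560]
    p=cv2.undistortPoints(np.stack([u,v],-1).reshape(-1,1,2).astype(float),K,np.array(g["distortion"],float)).reshape(420,560,2)
    z=np.array(g["range_z"],float)
    c=np.dstack([p*z[...,None],z])
    W=(c-np.array(g["t"]))@np.array(g["R"])
    W[z==0]=np.nan
    return W
def ray(g,u,v,h):  # pixel at known height
    K=np.array([[g["fx"],0,g["cx"]],[0,g["fy"],g["cy"]],[0,0,1.]])
    p=cv2.undistortPoints(np.array([[[u,v]]],float),K,np.array(g["distortion"],float)).ravel()
    R=np.array(g["R"]);d=R.T@[*p,1];o=-R.T@g["t"]
    return o+d*(h-o[2])/d[2]
E
python3 - <<'E'
from h import *
g=np.load("top0.npz");W=cloud(g);f=g["frame"]
def rect(m,name):
    P=W[m][:,:2].astype(np.float32); P=P[~np.isnan(P[:,0])]
    r=cv2.minAreaRect(P); print(name,len(P),np.round(r[0],1),np.round(r[1],1),round(r[2],1),"mean",P.mean(0).round(1),"z",np.nanmedian(W[m][:,2]).round(1))
v,u=np.mgrid[:420,:560]
def box(a,b,c,d):return (u>=a)&(u<b)&(v>=c)&(v<d)
Z=W[...,2]; B=box(180,242,160,225)
rect(B&(Z>60),"key top"); rect(B&(Z>22)&(Z<34),"rest top");rect(B&(Z>33)&(Z<46),"disc");rect(B&(Z>3)&(f[...,2].astype(int)>f[...,0]+15),"blue")
E2=box(330,440,130,265)
rect(E2&(Z>60)&(Z<76),"house");rect(E2&(Z>60),"house all");rect(E2&(Z>106)&(v<170),"tank");rect(E2&(Z>115)&(v>172),"nut")
rect(E2&(Z>78)&(Z<95)&(v>170),"wheel")
r=f.astype(int);red=E2&(r[...,0]>1.6*r[...,1])&(r[...,0]>1.6*r[...,2])&(v<245);rect(red,"red");print(np.argwhere(red)[:,::-1].mean(0))
a=f[165:225,180:240];b=f[170:240,355:425]
cv2.imwrite("pics/c.png",np.hstack([cv2.resize(x,(400,400),interpolation=cv2.INTER_CUBIC) for x in(a,b)])[:,:,::-1])
E
```

```text
key top 208 [533.4 213.4] [34.9 26.5] 26.5 mean [532.4 211.5] z 87.0
rest top 385 [532.7 212.9] [70.4 59.6] 26.4 mean [530.1 208.5] z 29.6
disc 138 [534.8 213.8] [67.7 51.9] 21.6 mean [529.8 206.5] z 37.2
blue 706 [532.3 211.8] [98.4 78. ] 26.1 mean [529.6 207. ] z 25.1
house 5340 [ 526.  -195.5] [249.8 190.2] 7.1 mean [ 523.6 -189.8] z 70.0
house all 8988 [ 526.  -195.5] [249.8 190.2] 7.1 mean [ 526.5 -191. ] z 72.5
tank 379 [ 624.2 -183.4] [ 51.1 132. ] 7.6 mean [ 623.9 -183. ] z 113.5
nut 546 [ 506.3 -198.2] [49.6 50.7] 54.8 mean [ 506.4 -197.2] z 128.9
wheel 2052 [ 506.2 -198.3] [134.6 133.9] 45.6 mean [ 505.2 -195.3] z 85.3
red 5 [ 465.3 -204. ] [8.8 0.5] 2.1 mean [ 465.3 -204. ] z 90.9
[391. 223.]
```

View pics/c.png

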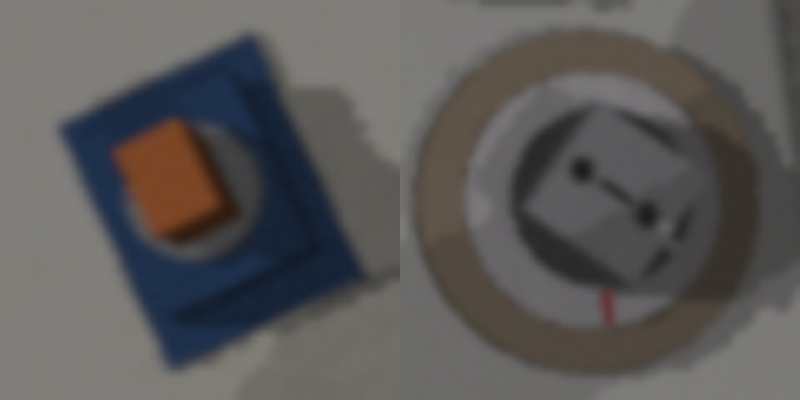

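```bash
r='[[[0.312,0.963,0],[0,0,0],-1],[[0.312,0.963,0],[0,0,0],-1],[[0.312,0.963,0],[0,0,0],-1],[[0.312,0.963,0],[0,0,0],-1]]' 
for i in 1; do python3 -m jog '[[[0.312,0.963,0],[0,0,0],-1],[[0.312,0.963,0],[0,0,0],-1],[[0.312,0.963,0],[0,0,0],-1]]'; done
python3 -m jog '[[[0.312,0.963,0],[0,0,0],-1],[[0.312,0.963,0],[0,0,0],-1],[[0.312,0.963,0],[0,0,0],-1]]'
python3 -m jog '[[[0.312,0.963,0],[0,0,0],-1],[[0.312,0.963,0],[0,0,0],-1],[[0.312,0.963,0],[0,0,0],-1]]'
python3 -m jog '[[[0.312,0.963,0],[0,0,0],-1],[[0.312,0.963,0],[0,0,0],-1],[[0.312,0.963,0],[0,0,0],-1]]'
```

```text
clock: 0.4
position: [314.6, -456.7, 231.0]
ee_rot: [-0.235, 0.972, 0.001, -0.0]
contact_force: [1.0, -0.5, -0.7]
gripper_width: 85.2
grasp_force: 0.0
clock: 0.7
position: [346.1, -361.1, 231.4]
ee_rot: [-0.235, 0.972, 0.0, 0.0]
contact_force: [0.0, 0.3, 0.9]
gripper_width: 85.6
grasp_force: 0.0
clock: 1.0
position: [377.7, -265.3, 231.5]
ee_rot: [-0.236, 0.972, 0.0, 0.0]
contact_force: [0.2, -0.4, -0.6]
gripper_width: 85.5
grasp_force: 0.0
clock: 1.3
position: [409.3, -169.2, 231.5]
ee_rot: [-0.236, 0.972, -0.0, 0.0]
contact_force: [0.7, -1.2, 0.6]
gripper_width: 85.5
grasp_force: 0.0
```

```bash
python3 -m jog '[[[0.312,0.963,0],[0,0,0],-1],[[0.312,0.963,0],[0,0,0],-1],[[0.312,0.963,0],[0,0,0],-1]]' >/dev/null
python3 -m jog '[[[0.312,0.963,0],[0,0,0],-1],[[0.312,0.963,0],[0,0,0],-1],[[0.312,0.963,0],[0,0,0],-1]]' >/dev/null
python3 -m jog '[[[0.312,0.963,0],[0,0,0],-1],[[0.312,0.963,0],[0,0,0],-1],[[0.312,0.963,0],[0,0,0],-1]]' >/dev/null
python3 -m jog '[[[0.293,0.963,-0.5],[0,0,0],-1],[[0.293,0.963,-0.5],[0,0,0],-1],[[0.293,0.963,-0.5],[0,0,0],-1],[[0.293,0.963,-0.5],[0,0,0],-1],[[0.293,0.963,-0.5],[0,0,0],-1]]'
python3 -c "
from bench import *
from scipy.spatial.transform import Rotation as R
s=read_state();print(s['position'],R.from_quat(s['ee_rot']).as_matrix().round(4),s['joints'])"
```

```text
clock: 2.7
position: [530.9, 211.4, 181.5]
ee_rot: [-0.232, 0.973, -0.0, -0.0]
contact_force: [-0.6, 0.6, 0.3]
gripper_width: 85.1
grasp_force: 0.0
[530.90152335 211.39994488 181.48840889] [[-8.923e-01 -4.515e-01 -4.000e-04]
 [-4.515e-01  8.923e-01 -7.000e-04]
 [ 7.000e-04 -4.000e-04 -1.000e+00]] [ 6.62530266e-01  3.35274119e-01 -1.99326214e-01  3.47381741e-04
 -1.03695284e+00 -1.76504458e+00]
```

```bash
python3 -m jog '[[[0.019,0.015,-0.3],[0,0,0],-1],[[0.019,0.015,-0.6],[0,0,0],-1],[[0.019,0.015,-0.8],[0,0,0],-1],[[0.019,0.015,-0.8],[0,0,0],-1],[[0.019,0.015,-0.8],[0,0,0],-1]]'
python3 -m jog '[[[0,0,-0.3],[0,0,0],-1],[[0,0,-0.49],[0,0,0],-1],[[0,0,-0.49],[0,0,0],-1],[[0,0,-0.49],[0,0,0],-1]]'
```

```text
clock: 3.2
position: [533.3, 213.6, 102.8]
ee_rot: [-0.232, 0.973, 0.0, 0.001]
contact_force: [0.1, -0.3, 0.3]
gripper_width: 85.4
grasp_force: 0.0
clock: 3.6
position: [533.8, 214.9, 54.2]
ee_rot: [-0.233, 0.973, 0.0, 0.001]
contact_force: [0.4, -0.2, 1.0]
gripper_width: 85.3
grasp_force: 0.0
```

```bash
python3 -m jog '[[[-0.008,-0.014,0],[0,0,0],-1],[[-0.008,-0.014,0],[0,0,0],1],[[-0.008,-0.014,0],[0,0,0],1],[[-0.008,-0.014,0],[0,0,0],1],[[-0.008,-0.014,0],[0,0,0],1],[[-0.008,-0.014,0],[0,0,0],1],[[-0.008,-0.014,0],[0,0,0],1],[[-0.008,-0.014,0],[0,0,0],1]]'
```

```text
clock: 4.4
position: [532.0, 213.4, 52.6]
ee_rot: [-0.233, 0.973, 0.0, 0.0]
contact_force: [-0.1, 0.8, 2.5]
gripper_width: 24.7
grasp_force: 59.4
```

```bash
python3 -m jog '[[[0,0,0.2],[0,0,0],1],[[0,0,0.5],[0,0,0],1],[[0,0,0.8],[0,0,0],1],[[0,0,0.9],[0,0,0],1],[[0,0,0.9],[0,0,0],1]]'
python3 -m jog '[[[0,-0.3,0.5],[0,0,0.06],1],[[0,-0.6,0.5],[0,0,0.06],1],[[0,-0.9,0.5],[0,0,0.06],1],[[0,-0.9,0.5],[0,0,0.06],1]]'
python3 -m jog '[[[-0.1,-0.5,0],[0,0,0.06],1],[[-0.1,-1,0],[0,0,0.06],1],[[-0.1,-1,0],[0,0,0.06],1]]'
python3 -m jog '[[[-0.1,-0.5,0],[0,0,0.06],1],[[-0.1,-1,0],[0,0,0.06],1],[[-0.1,-1,0],[0,0,0.06],1]]'
python3 -m jog '[[[-0.06,-0.5,0],[0,0,0.057],1],[[-0.06,-1,0],[0,0,0.057],1],[[-0.06,-1,0],[0,0,0.057],1],[[-0.06,-1,0],[0,0,0.057],1]]'
python3 -m jog '[[[0,-0.215,0],[0,0,0],1],[[0,-0.215,0],[0,0,0],1],[[0,-0.215,0],[0,0,0],1]]'
python3 - <<'E'
from bench import *
from h import *
from scipy.spatial.transform import Rotation as R
s=read_state();print(s['position'],R.from_quat(s['ee_rot']).as_matrix().round(4),s['joints'])
o=[]
for n in("scene","top"):
    g=get_image(n); np.savez(f"{n}1.npz",**g)
g=np.load("scene1.npz")["frame"][190:290,120:220];t=np.load("top1.npz")["frame"][160:260,340:440]
cv2.imwrite("pics/d.png",np.hstack([cv2.resize(x,(400,400),interpolation=cv2.INTER_CUBIC) for x in(g,t)])[:,:,::-1])
E
```

```text
clock: 4.9
position: [532.0, 213.6, 143.0]
ee_rot: [-0.233, 0.973, 0.001, 0.001]
contact_force: [-0.1, 0.5, -1.8]
gripper_width: 25.1
grasp_force: 59.1
clock: 5.3
position: [529.9, 120.1, 190.1]
ee_rot: [-0.291, 0.957, -0.0, -0.003]
contact_force: [-0.0, -0.5, -1.8]
gripper_width: 25.3
grasp_force: 59.5
clock: 5.6
position: [519.6, 19.3, 189.9]
ee_rot: [-0.35, 0.937, 0.0, -0.003]
contact_force: [0.7, 0.4, -2.5]
gripper_width: 25.6
grasp_force: 59.8
clock: 5.9
position: [510.3, -80.3, 190.2]
ee_rot: [-0.408, 0.913, 0.001, -0.002]
contact_force: [-0.1, 0.9, -2.6]
gripper_width: 25.3
grasp_force: 60.0
clock: 6.3
position: [505.1, -177.0, 190.4]
ee_rot: [-0.463, 0.886, 0.001, -0.001]
contact_force: [-0.4, -0.2, -1.7]
gripper_width: 25.8
grasp_force: 60.1
clock: 6.6
position: [505.8, -196.9, 191.4]
ee_rot: [-0.465, 0.885, 0.001, -0.0]
contact_force: [-0.1, 0.7, -2.5]
gripper_width: 25.5
grasp_force: 60.1
[ 505.7654001  -196.91163945  191.43313198] [[-5.676e-01 -8.233e-01 -1.400e-03]
 [-8.233e-01  5.676e-01  6.000e-04]
 [ 3.000e-04  1.500e-03 -1.000e+00]] [-7.27318719e-02  2.79672610e-01 -2.53346575e-01 -6.30359321e-04
 -1.03923358e+00 -5.30582315e-01]
```

View pics/d.png

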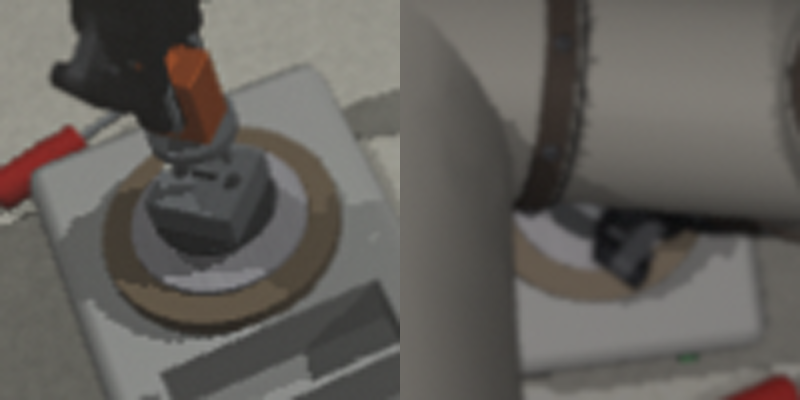

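The key (scene crop, orange at about (195,95)) hangs above the nut with its pins over the holes. I'll correct the position and lower it to just above the holes.

```bash
python3 -m jog '[[[-0.004,-0.014,-0.05],[0,0,-0.005],1],[[-0.004,-0.014,-0.1],[0,0,-0.005],1],[[-0.004,-0.014,-0.11],[0,0,-0.005],1],[[-0.004,-0.014,-0.11],[0,0,-0.005],1],[[-0.004,-0.014,-0.11],[0,0,-0.005],1]]'
python3 - <<'E'
from bench import *
from h import *
g=get_image("scene"); W=cloud(g); f=g["frame"].astype(int)
s=read_state();print(s['position'])
g0=np.load("scene0.npz");W0=cloud(g0);f0=g0["frame"].astype(int)
org=lambda f:(f[...,0]>1.5*f[...,1])&(f[...,0]>2*f[...,2])&(f[...,1]>f[...,2]*1.2)
v,u=np.mgrid[:420,:560]
m0=org(f0)&(u>325)&(u<360)&(v<230)&(v>190); m1=org(f)&(u>150)&(u<200)&(v>180)&(v<235)
# grip faces toward camera: fit the face line in xy
c,s_=np.cos,np.sin
for n,Wm,th,o in(("rest",W0[m0],26.4,(532.8,213.1)),("nut",W[m1],54.8,(506.2,-198.1))):
    Wm=Wm[~np.isnan(Wm[:,0])];t=np.radians(th);d=Wm[:,:2]-o
    L=np.c_[d@[c(t),s_(t)],d@[-s_(t),c(t)]]
    print(n,len(Wm),"x pct",np.percentile(L[:,0],[2,10,50,90,98]).round(1),"y",np.percentile(L[:,1],[2,10,50,90,98]).round(1),"z",np.percentile(Wm[:,2],[2,50,98]).round(1))
# nut top by scene0
mm=(W0[...,2]>122)&(W0[...,2]<140)&(u<220)&(u>130)&(v>200)
P=W0[mm][:,:2].astype(np.float32);print("nut scene",cv2.minAreaRect(P),np.median(W0[mm][:,2]))
cv2.imwrite("pics/e.png",cv2.resize(g["frame"][200:270,130:220],(800,600),interpolation=cv2.INTER_CUBIC)[:,:,::-1])
E
```

```text
clock: 7.2
position: [505.4, -199.7, 181.3]
ee_rot: [-0.46, 0.888, -0.0, -0.0]
contact_force: [0.0, 0.8, -2.3]
gripper_width: 25.1
grasp_force: 60.1
[ 505.4893944  -199.71859208  181.45847044]
rest 235 x pct [-11.   -8.1   6.9  17.6  18.4] y [-14.2 -13.1  -9.    6.7  10.8] z [45.5 81.8 91. ]
nut 225 x pct [ 0.1  6.3 16.5 18.8 19.2] y [-13.3 -12.9  -4.4   6.9   9.6] z [172.7 206.4 219.5]
nut scene ((507.9433288574219, -196.1665496826172), (51.61241912841797, 52.00813293457031), 55.78813934326172) 128.97024192326796
```

View pics/e.png

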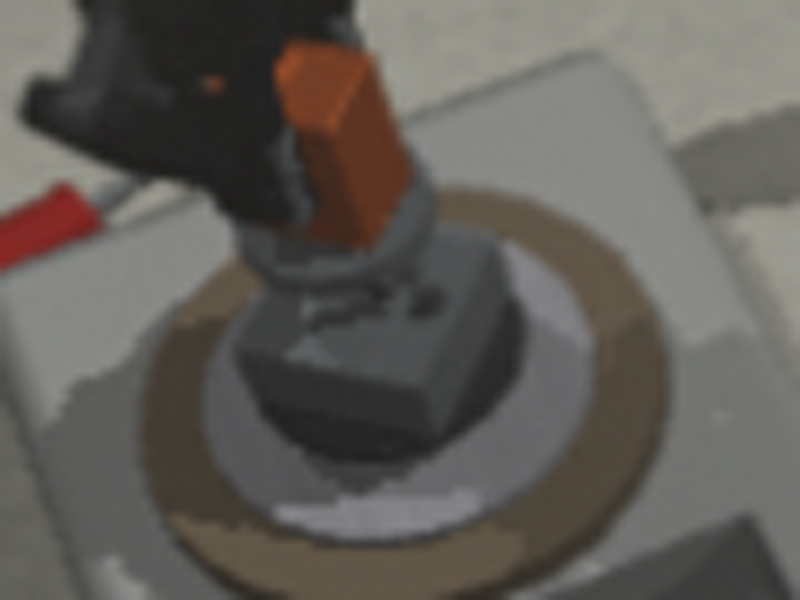

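```bash
python3 -m jog '[[[0,0.004,-0.03],[0,0,0],1],[[0,0.004,-0.06],[0,0,0],1],[[0,0.004,-0.06],[0,0,0],1]]'
python3 -m jog '[[[0,0,-0.01],[0,0,0],1],[[0,0,-0.02],[0,0,0],1],[[0,0,-0.02],[0,0,0],1]]'
python3 -m jog '[[[0,0,-0.01],[0,0,0],1],[[0,0,-0.02],[0,0,0],1],[[0,0,-0.02],[0,0,0],1]]'
```

```text
clock: 7.55
position: [504.9, -199.2, 174.7]
ee_rot: [-0.46, 0.888, 0.0, -0.0]
contact_force: [0.7, 0.6, -2.5]
gripper_width: 25.2
grasp_force: 60.1
clock: 7.85
position: [505.3, -199.3, 173.1]
ee_rot: [-0.46, 0.888, 0.0, -0.0]
contact_force: [-0.6, 0.8, -2.3]
gripper_width: 25.7
grasp_force: 60.1
clock: 8.15
position: [505.2, -199.2, 171.1]
ee_rot: [-0.46, 0.888, 0.0, -0.0]
contact_force: [-0.4, 0.1, -1.6]
gripper_width: 25.7
grasp_force: 60.1
```

```bash
python3 -m jog '[[[0,0,-0.01],[0,0,0],1],[[0,0,-0.02],[0,0,0],1],[[0,0,-0.02],[0,0,0],1]]'
python3 -m jog '[[[0,0,-0.01],[0,0,0],1],[[0,0,-0.02],[0,0,0],1],[[0,0,-0.02],[0,0,0],1]]'
python3 -m jog '[[[0,0,-0.01],[0,0,0],1],[[0,0,-0.02],[0,0,0],1],[[0,0,-0.02],[0,0,0],1]]'
```

```text
clock: 8.45
position: [505.2, -199.2, 169.1]
ee_rot: [-0.46, 0.888, 0.0, -0.0]
contact_force: [-0.3, 0.5, -2.8]
gripper_width: 25.2
grasp_force: 60.1
clock: 8.75
position: [505.2, -199.2, 167.1]
ee_rot: [-0.46, 0.888, 0.0, -0.0]
contact_force: [0.1, 0.4, -1.8]
gripper_width: 25.2
grasp_force: 60.1
clock: 9.05
position: [505.2, -199.2, 165.1]
ee_rot: [-0.46, 0.888, 0.0, -0.0]
contact_force: [-0.4, -1.1, -1.1]
gripper_width: 25.6
grasp_force: 60.1
```

```bash
python3 -m jog '[[[0,0,-0.02],[0,0,0],1],[[0,0,-0.04],[0,0,0],1],[[0,0,-0.06],[0,0,0],1],[[0,0,-0.06],[0,0,0],1]]'
python3 -m jog '[[[0,0,-0.01],[0,0,0],1],[[0,0,-0.02],[0,0,0],1],[[0,0,-0.02],[0,0,0],1]]'
python3 -m jog '[[[0,0,-0.01],[0,0,0],1],[[0,0,-0.02],[0,0,0],1],[[0,0,-0.02],[0,0,0],1]]'
```

```text
clock: 9.45
position: [505.1, -199.2, 158.9]
ee_rot: [-0.46, 0.888, 0.0, -0.0]
contact_force: [0.4, 0.3, -1.7]
gripper_width: 25.3
grasp_force: 60.1
clock: 9.75
position: [505.3, -199.2, 157.2]
ee_rot: [-0.46, 0.888, 0.0, -0.0]
contact_force: [-0.3, -0.0, -2.3]
gripper_width: 25.5
grasp_force: 60.1
clock: 10.05
position: [505.2, -199.2, 155.1]
ee_rot: [-0.46, 0.888, 0.0, -0.0]
contact_force: [0.1, -1.1, -2.4]
gripper_width: 25.3
grasp_force: 60.1
```

```bash
python3 -m jog '[[[0,0,-0.01],[0,0,0],1],[[0,0,-0.02],[0,0,0],1],[[0,0,-0.02],[0,0,0],1]]'
python3 -m jog '[[[0,0,-0.005],[0,0,0],1],[[0,0,-0.01],[0,0,0],1],[[0,0,-0.01],[0,0,0],1]]'
python3 -m jog '[[[0,0,-0.005],[0,0,0],1],[[0,0,-0.005],[0,0,0],1]]'
```

```text
clock: 10.35
position: [505.2, -199.2, 153.1]
ee_rot: [-0.46, 0.888, 0.0, -0.0]
contact_force: [0.2, 0.5, -1.6]
gripper_width: 25.5
grasp_force: 60.1
clock: 10.65
position: [505.3, -199.2, 152.2]
ee_rot: [-0.46, 0.888, 0.0, -0.0]
contact_force: [-0.1, 0.5, -2.1]
gripper_width: 25.3
grasp_force: 60.1
clock: 10.85
position: [505.3, -199.2, 151.7]
ee_rot: [-0.46, 0.888, 0.0, -0.0]
contact_force: [-0.0, 0.1, -2.3]
gripper_width: 25.2
grasp_force: 60.1
```

```bash
python3 -m jog '[[[0,0,-0.005],[0,0,0],1],[[0,0,-0.005],[0,0,0],1]]' | grep -E "pos|cont"
python3 -m jog '[[[0,0,-0.005],[0,0,0],1],[[0,0,-0.005],[0,0,0],1]]' | grep -E "pos|cont"
python3 -m jog '[[[0,0,-0.005],[0,0,0],1],[[0,0,-0.005],[0,0,0],1]]' | grep -E "pos|cont"
```

```text
position: [505.4, -199.3, 151.3]
contact_force: [-0.2, 0.4, -0.9]
position: [505.4, -199.3, 151.3]
contact_force: [-1.0, 0.2, 1.9]
position: [505.4, -199.3, 151.2]
contact_force: [-2.7, 0.4, 4.6]
```

```bash
python3 -m jog '[[[0,0,0],[0,0,-0.0125],1],[[0,0,0],[0,0,-0.025],1],[[0,0,0],[0,0,-0.0375],1],[[0,0,0],[0,0,-0.05],1],[[0,0,0],[0,0,-0.05],1]]'
python3 -c "
from bench import *
print(read_state()['wrist_torque'])"
python3 -m jog '[[[0,0,0.001],[0,0,-0.0125],1],[[0,0,0.0016],[0,0,-0.025],1],[[0,0,0.0024],[0,0,-0.0375],1],[[0,0,0.003],[0,0,-0.05],1],[[0,0,0.003],[0,0,-0.05],1]]'
python3 -c "
from bench import *
print(read_state()['wrist_torque'])"
```

```text
clock: 11.95
position: [505.7, -199.4, 151.2]
ee_rot: [-0.413, 0.911, -0.001, 0.0]
contact_force: [-1.1, 1.0, 5.5]
gripper_width: 25.1
grasp_force: 61.2
[0.31192744 0.65615854 0.0907126 ]
clock: 12.45
position: [505.5, -199.3, 151.5]
ee_rot: [-0.364, 0.931, -0.0, 0.0]
contact_force: [-2.6, 2.1, 6.7]
gripper_width: 25.1
grasp_force: 61.3
[0.65671154 0.78892609 0.14532926]
```

```bash
python3 -m jog '[[[0,0,0.001],[0,0,-0.017],1],[[0,0,0.002],[0,0,-0.033],1],[[0,0,0.003],[0,0,-0.05],1],[[0,0,0.004],[0,0,-0.067],1],[[0,0,0.005],[0,0,-0.083],1],[[0,0,0.005],[0,0,-0.083],1]]'
python3 -m jog '[[[0,0,0.001],[0,0,-0.017],1],[[0,0,0.002],[0,0,-0.033],1],[[0,0,0.003],[0,0,-0.05],1],[[0,0,0.004],[0,0,-0.067],1],[[0,0,0.005],[0,0,-0.083],1],[[0,0,0.005],[0,0,-0.083],1]]'
python3 - <<'E'
from bench import *
from h import *
print(read_state()['wrist_torque'])
g=get_image("scene"); W=cloud(g)
v,u=np.mgrid[:420,:560]
mm=(W[...,2]>122)&(W[...,2]<133)&(u<220)&(u>130)&(v>200)
P=W[mm][:,:2].astype(np.float32);print("nut scene",cv2.minAreaRect(P),np.median(W[mm][:,2]))
cv2.imwrite("pics/f.png",cv2.resize(g["frame"][200:270,130:220],(800,600),interpolation=cv2.INTER_CUBIC)[:,:,::-1])
E
```

```text
clock: 13.05
position: [505.2, -198.9, 152.0]
ee_rot: [-0.282, 0.959, 0.0, 0.0]
contact_force: [-3.8, 3.5, 7.2]
gripper_width: 25.0
grasp_force: 61.4
clock: 13.65
position: [505.0, -198.4, 152.5]
ee_rot: [-0.198, 0.98, 0.001, -0.0]
contact_force: [-4.7, 5.9, 7.7]
gripper_width: 25.3
grasp_force: 61.5
[1.78151368 1.21223673 0.12898611]
nut scene ((508.0328369140625, -196.49012756347656), (53.467472076416016, 51.35778045654297), 28.235187530517578) 129.47721663452097
```

View pics/f.png

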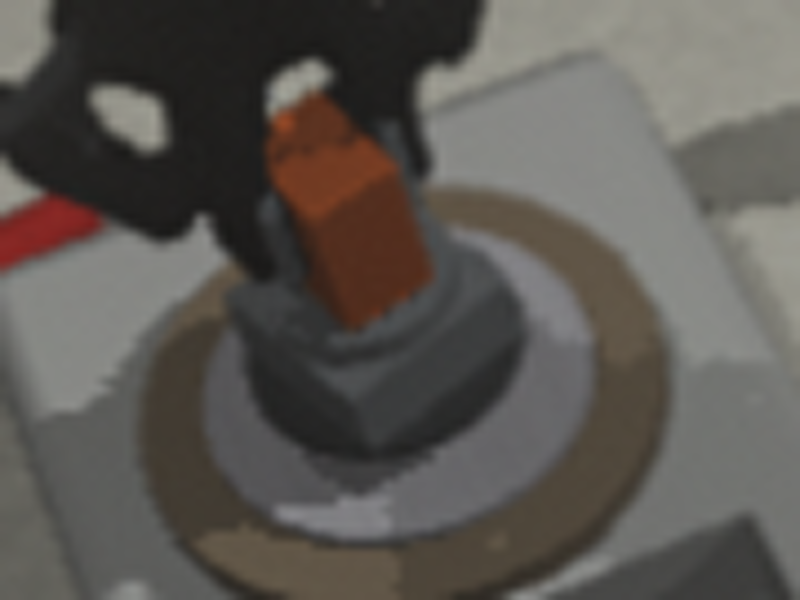

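```bash
python3 -m jog '[[[-0.002,0.003,0.001],[0,0,-0.017],1],[[-0.004,0.006,0.002],[0,0,-0.033],1],[[-0.005,0.007,0.003],[0,0,-0.05],1],[[-0.005,0.007,0.004],[0,0,-0.067],1],[[-0.005,0.007,0.006],[0,0,-0.083],1],[[-0.005,0.007,0.007],[0,0,-0.1],1],[[-0.005,0.007,0.008],[0,0,-0.117],1],[[-0.005,0.007,0.008],[0,0,-0.133],1],[[-0.005,0.007,0.009],[0,0,-0.15],1],[[-0.005,0.007,0.009],[0,0,-0.15],1],[[-0.005,0.007,0.009],[0,0,-0.15],1]]'
python3 - <<'E'
from bench import *
from h import *
v,u=np.mgrid[:420,:560]
for k in range(3):
    g=get_image("scene"); s=read_state();W=cloud(g)
    q=s['ee_rot'];print(s['wrist_torque'],np.degrees(2*np.arctan2(q[1],q[0]))-180)
    mm=(W[...,2]>122)&(W[...,2]<134)&(u<220)&(u>130)&(v>200)
    P=W[mm][:,:2].astype(np.float32);print("nut scene",cv2.minAreaRect(P),np.median(W[mm][:,2]))
g=get_image("top");print((np.array(cloud(g))[170:240,355:425,2]<136).sum())
E
```

```text
clock: 14.8
position: [504.7, -197.4, 153.5]
ee_rot: [-0.042, 0.999, 0.001, 0.0]
contact_force: [-2.7, 6.5, 8.5]
gripper_width: 25.3
grasp_force: 61.6
[2.14364396 1.09582303 0.08919774] 4.829012848246009
nut scene ((508.2095642089844, -196.31822204589844), (52.961082458496094, 50.69767379760742), 10.475483894348145) 130.56536988803234
[2.20201571 1.08668122 0.07193246] 4.827189166795591
nut scene ((508.9425964355469, -196.23934936523438), (49.85683822631836, 50.72605895996094), 10.344268798828125) 130.47157484804944
[2.20477848 1.05646709 0.1036172 ] 4.825041856385042
nut scene ((509.877685546875, -196.0836944580078), (49.691986083984375, 50.77404022216797), 10.301411628723145) 130.70531586403504
1379
```

Run:
```python
from bench import *
from h import *
v,u=np.mgrid[:420,:560]
g=get_image("scene")
for n,q in(("s0",np.load("scene0.npz")),("now",g)):
    W=cloud(q);Z=W[...,2]
    m=(Z>60)&(u<250)&(u>120)&(v>190)&(v<330)&(W[...,1]>-320)&(Z<90)
    print(n,"house",cv2.minAreaRect(W[m][:,:2].astype(np.float32)))
    # nut side faces: z 108..124, within 60 of spindle; normals via per-face line fit
    d=W[...,:2]-np.array([507.5,-196.8])
    m=(Z>108)&(Z<124)&(np.hypot(d[...,0],d[...,1])<45)&(u<225)&(u>130)&(v>200)
    P=d[m]
    best=[]
    for a in np.arange(0,90,.25):
        t=np.radians(a);X=P@[np.cos(t),np.sin(t)];Y=P@[-np.sin(t),np.cos(t)]
        best.append((np.minimum(abs(abs(X)-25),abs(abs(Y)-25)).clip(0,3).mean(),a))
    print(n,len(P),sorted(best)[:4])
W=cloud(np.load("top0.npz"));Z=W[...,2]
P=W[170:240,355:425].reshape(-1,3);P=P[(P[:,2]>122)&(P[:,2]<135)];print(cv2.minAreaRect(P[:,:2].astype(np.float32)))
a=ray(np.load("top0.npz"),386.85,199.4,129);b=ray(np.load("top0.npz"),398.2,207.3,129);c=a-b;print("holes",np.degrees(np.arctan2(c[1],c[0])),(a+b)/2,np.hypot(*c[:2]))
```

```text
s0 house ((521.8873291015625, -136.52374267578125), (250.0757293701172, 303.71783447265625), 7.3270721435546875)
s0 156 [(np.float64(0.834992004841181), np.float64(55.75)), (np.float64(0.8351865827382494), np.float64(56.0)), (np.float64(0.839109787966075), np.float64(56.25)), (np.float64(0.8408652407463921), np.float64(55.5))]
now house ((520.9195556640625, -136.1829071044922), (252.17999267578125, 304.416748046875), 7.535516262054443)
now 151 [(np.float64(1.36521619210012), np.float64(11.0)), (np.float64(1.3663156775820053), np.float64(10.75)), (np.float64(1.3684351367307703), np.float64(11.25)), (np.float64(1.371267039913474), np.float64(10.5))]
((506.3157043457031, -198.23428344726562), (49.86085510253906, 50.46214294433594), 54.4137077331543)
holes 55.41675062639022 [ 506.39248924 -198.59171885  129.        ] 29.531551501252412
```

```bash
python3 -m jog '[[[0,0.003,0.001],[0,0,-0.01],1],[[-0.001,0.005,0.001],[0,0,-0.019],1],[[-0.001,0.005,0.001],[0,0,-0.019],1],[[-0.001,0.005,0.001],[0,0,-0.019],1]]'
python3 -m jog '[[[0,0.002,0.002],[0,0,0.02],1],[[-0.002,0.004,0.004],[0,0,0.045],1],[[-0.002,0.004,0.008],[0,0,0.045],1],[[-0.002,0.004,0.008],[0,0,0.045],1]]'
python3 -c "
from bench import *
print(read_state()['wrist_torque'])"
```

```text
clock: 15.45
position: [504.7, -197.2, 153.6]
ee_rot: [-0.022, 1.0, 0.0, 0.0]
contact_force: [-3.1, 4.6, 7.9]
gripper_width: 25.4
grasp_force: 61.5
clock: 15.85
position: [505.2, -197.7, 153.7]
ee_rot: [-0.069, 0.998, -0.0, 0.001]
contact_force: [1.0, 0.5, 2.9]
gripper_width: 25.3
grasp_force: 60.7
[ 0.3923575  -0.10840145  0.04989721]
```

```bash
python3 -m jog '[[[0,0,0.03],[0,0,0],1],[[0,0,0.06],[0,0,0],1],[[0,0,0.1],[0,0,0],1],[[0,0,0.15],[0,0,0],1],[[0,0,0.15],[0,0,0],1]]'
python3 -m jog '[[[0,0,0.05],[0,0,0],1],[[0,0,0.1],[0,0,0],1],[[0,0,0.2],[0,0,0],1],[[0,0,0.3],[0,0,0],1],[[0,0,0.3],[0,0,0],1]]'
python3 -m jog '[[[0.05,0.4,0],[0,0,0.05],1],[[0.07,0.8,0],[0,0,0.05],1],[[0.07,1,0],[0,0,0.05],1],[[0.07,1,0],[0,0,0.05],1]]'
python3 -m jog '[[[0.05,0.5,0],[0,0,0.05],1],[[0.07,1,0],[0,0,0.05],1],[[0.07,1,0],[0,0,0.05],1]]'
python3 - <<'E'
from bench import *
from h import *
g=get_image("top");s=get_image("scene")
W=cloud(g);P=W[170:240,355:425].reshape(-1,3);P=P[(P[:,2]>124)&(P[:,2]<137)];print(len(P),cv2.minAreaRect(P[:,:2].astype(np.float32)))
b=g["frame"][165:245,350:430];c=s["frame"][205:275,140:210]
cv2.imwrite("pics/g.png",np.hstack([cv2.resize(x,(400,400),interpolation=cv2.INTER_CUBIC) for x in(b,c)])[:,:,::-1])
E
```

```text
clock: 16.35
position: [505.0, -197.8, 169.2]
ee_rot: [-0.069, 0.998, -0.0, 0.001]
contact_force: [0.3, 0.6, -1.2]
gripper_width: 25.4
grasp_force: 60.2
clock: 16.85
position: [505.8, -197.9, 200.7]
ee_rot: [-0.07, 0.998, -0.001, 0.002]
contact_force: [0.4, -0.5, -2.1]
gripper_width: 25.4
grasp_force: 60.2
clock: 17.25
position: [511.6, -95.6, 198.6]
ee_rot: [-0.123, 0.992, 0.0, 0.0]
contact_force: [0.1, -0.2, -1.4]
gripper_width: 25.4
grasp_force: 60.2
clock: 17.55
position: [519.3, 6.0, 198.6]
ee_rot: [-0.176, 0.984, 0.0, 0.001]
contact_force: [-0.2, 0.1, -1.6]
gripper_width: 25.5
grasp_force: 60.5
528 ((506.574462890625, -198.3121337890625), (50.62519836425781, 49.654151916503906), 7.985745429992676)
```

View pics/g.png

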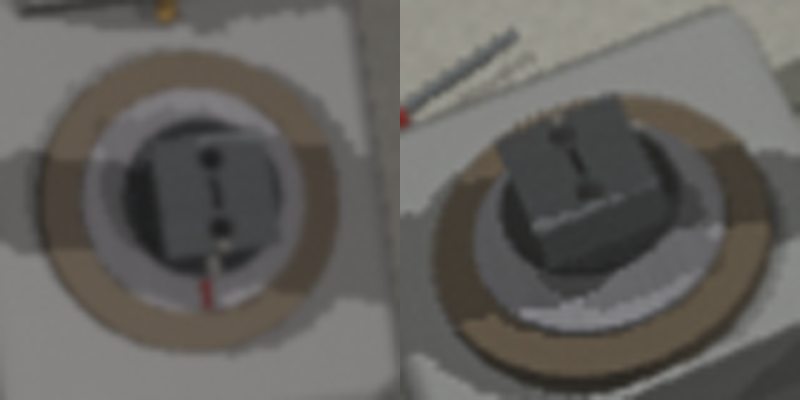

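Top crop: the white line at (215,265) meets the red line at (206,293). The nut reads 8.0° against the edger's 7.1°, so it is under 1° short and not past. Now I'll return the key.

```bash
python3 -m jog '[[[0.05,0.5,0],[0,0,0.05],1],[[0.063,1,0],[0,0,0.056],1],[[0.063,1,0],[0,0,0.056],1],[[0.063,1,0],[0,0,0.056],1]]'
python3 -m jog '[[[0.05,0.5,0],[0,0,0],1],[[0.064,1,0],[0,0,0],1],[[0.064,1,0],[0,0,0],1],[[0.064,1,0],[0,0,0],1]]'
python3 -m jog '[[[0,0.07,-0.3],[0,0,0],1],[[0,0.07,-0.6],[0,0,0],1],[[0,0.07,-0.8],[0,0,0],1],[[0,0.07,-0.8],[0,0,0],1],[[0,0.07,-0.8],[0,0,0],1]]'
```

```text
clock: 18.05
position: [524.8, 101.9, 198.1]
ee_rot: [-0.231, 0.973, -0.0, -0.0]
contact_force: [-0.2, -0.2, -2.1]
gripper_width: 25.2
grasp_force: 60.7
clock: 18.45
position: [531.3, 201.2, 198.0]
ee_rot: [-0.23, 0.973, -0.0, -0.001]
contact_force: [1.2, -0.2, -2.3]
gripper_width: 25.2
grasp_force: 60.7
clock: 18.95
position: [531.9, 207.6, 119.0]
ee_rot: [-0.23, 0.973, -0.0, 0.0]
contact_force: [-0.4, -0.4, -2.7]
gripper_width: 25.5
grasp_force: 60.7
```

```bash
python3 -m jog '[[[0.001,0.06,-0.15],[0,0,0.003],1],[[0.001,0.06,-0.36],[0,0,0.003],1],[[0.001,0.06,-0.36],[0,0,0.003],1],[[0.001,0.06,-0.36],[0,0,0.003],1]]'
python3 -m jog '[[[0,0,-0.03],[0,0,0],1],[[0,0,-0.06],[0,0,0],1],[[0,0,-0.09],[0,0,0],1],[[0,0,-0.12],[0,0,0],1],[[0,0,-0.12],[0,0,0],1]]'
```

```text
clock: 19.35
position: [532.3, 215.2, 83.9]
ee_rot: [-0.234, 0.972, 0.0, 0.001]
contact_force: [-0.2, 0.5, -1.9]
gripper_width: 25.2
grasp_force: 60.6
clock: 19.85
position: [531.0, 215.2, 69.9]
ee_rot: [-0.234, 0.972, -0.0, -0.0]
contact_force: [-0.5, 0.4, -1.7]
gripper_width: 25.5
grasp_force: 60.6
```

Tips are in the slot without force (5 mm deep). I'll correct y by −1.5 and continue down.

```bash
python3 -m jog '[[[0.005,-0.015,-0.03],[0,0,0],1],[[0.005,-0.015,-0.06],[0,0,0],1],[[0.005,-0.015,-0.09],[0,0,0],1],[[0.005,-0.015,-0.12],[0,0,0],1],[[0.005,-0.015,-0.15],[0,0,0],1],[[0.005,-0.015,-0.15],[0,0,0],1]]'
python3 -m jog '[[[0,0,-0.01],[0,0,0],1],[[0,0,-0.02],[0,0,0],1],[[0,0,-0.02],[0,0,0],1]]'
python3 -m jog '[[[0,0,-0.003],[0,0,0],1],[[0,0,-0.005],[0,0,0],1]]'
```

```text
clock: 20.45
position: [531.6, 213.6, 54.8]
ee_rot: [-0.234, 0.972, -0.0, -0.001]
contact_force: [0.4, 0.2, -1.2]
gripper_width: 25.3
grasp_force: 60.6
clock: 20.75
position: [531.8, 213.9, 53.4]
ee_rot: [-0.234, 0.972, -0.0, -0.0]
contact_force: [-0.3, -0.8, -2.1]
gripper_width: 24.9
grasp_force: 60.6
clock: 20.95
position: [531.9, 213.9, 53.0]
ee_rot: [-0.234, 0.972, 0.0, 0.0]
contact_force: [-0.3, 0.3, -1.4]
gripper_width: 24.9
grasp_force: 60.6
```

```bash
python3 -m jog '[[[0,0,-0.004],[0,0,0],1],[[0,0,-0.004],[0,0,0],1]]' | grep -E "pos|cont"
python3 -m jog '[[[0,0,-0.004],[0,0,0],1],[[0,0,-0.004],[0,0,0],1]]' | grep -E "pos|cont"
python3 -m jog '[[[0,0,-0.003],[0,0,0],1],[[0,0,-0.003],[0,0,0],1]]' | grep -E "pos|cont"
```

```text
position: [531.9, 213.9, 52.7]
contact_force: [-0.0, -0.1, -0.9]
position: [532.0, 213.9, 52.7]
contact_force: [-2.4, 0.0, 3.4]
position: [531.9, 213.9, 52.6]
contact_force: [-2.8, -1.0, 4.9]
```

Seated. Opening slowly, then lifting clear.

```bash
python3 -m jog '[[[0,0,0.006],[0,0,0],0.3],[[0,0,0.006],[0,0,0],0.1],[[0,0,0.006],[0,0,0],-0.3],[[0,0,0.006],[0,0,0],-1],[[0,0,0.006],[0,0,0],-1],[[0,0,0.006],[0,0,0],-1],[[0,0,0.006],[0,0,0],-1]]'
python3 -m jog '[[[0,0,0.1],[0,0,0],-1],[[0,0,0.3],[0,0,0],-1],[[0,0,0.6],[0,0,0],-1],[[0,0,1],[0,0,0],-1],[[0,0,1],[0,0,0],-1]]'
python3 -m jog '[[[-0.5,0,0.3],[0,0,0],-1],[[-1,0.3,0.3],[0,0,0],-1],[[-1,0.3,0.3],[0,0,0],-1],[[-1,0.3,0.3],[0,0,0],-1]]'
python3 - <<'E'
from bench import *
from h import *
g=get_image("top");s=get_image("scene")
W=cloud(s);v,u=np.mgrid[:420,:560];m=(W[...,2]>85)&(W[...,2]<93)&(u>325)&(u<360)&(v<230)&(v>190);P=W[m];print(len(P),P.mean(0) if len(P) else 0)
W0=cloud(np.load("scene0.npz"));m0=(W0[...,2]>85)&(W0[...,2]<93)&(u>325)&(u<360)&(v<230)&(v>190);print(W0[m0].mean(0),m0.sum())
cv2.imwrite("pics/i.png",cv2.resize(s["frame"][110:330,100:400],(800,587))[:,:,::-1])
E
```

```text
clock: 22.25
position: [531.8, 213.8, 52.4]
ee_rot: [-0.234, 0.972, -0.0, -0.0]
contact_force: [0.0, -0.0, -0.1]
gripper_width: 85.4
grasp_force: 0.0
clock: 22.75
position: [535.3, 215.7, 159.4]
ee_rot: [-0.234, 0.972, 0.002, 0.006]
contact_force: [0.4, 0.6, 0.2]
gripper_width: 85.5
grasp_force: 0.0
clock: 23.15
position: [430.6, 244.6, 183.5]
ee_rot: [-0.235, 0.972, 0.001, 0.001]
contact_force: [0.4, -0.8, 0.6]
gripper_width: 85.6
grasp_force: 0.0
115 [535.01030342 213.78976543  88.46473866]
[534.63312393 212.3949041   88.412124  ] 120
```

View pics/i.png

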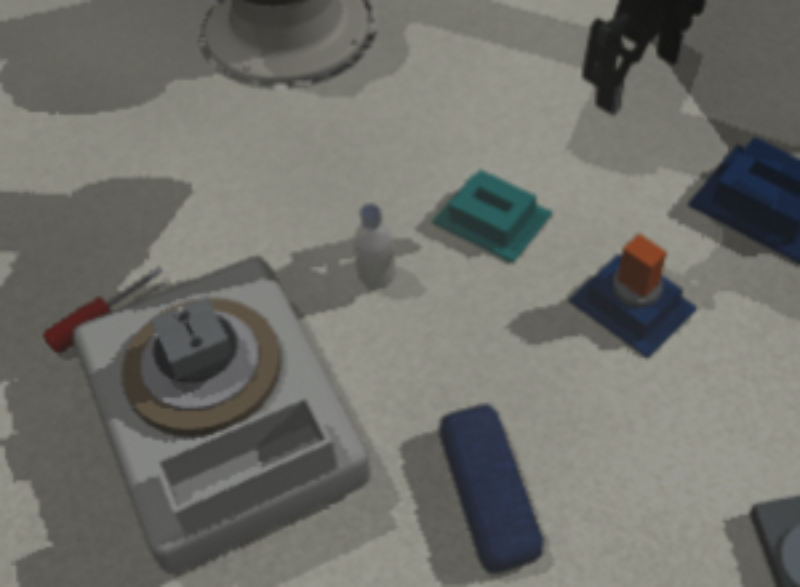

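The key stands upright in its small blue rest at (640,270). The bottle, case and screwdriver haven't moved, and the arm is clear.

```bash
python3 -c "
from bench import *
print(job_done())"
```

```text
the job is handed in; nothing more can be done
None
```

The job is handed in: the nut's white line is within about 1° of the red line and not past it, the key is back upright in its rest, and the bottle, case and screwdriver weren't moved; it took about 23 s of the 69 s allowed.

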